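# Close up a loaded slide stainer

### The job

The slide stainer is loaded and has to be closed up for its run. With the fingertips, push the slide carriage along the bay until it is fully home at the hinge end, then swing the clear lid over and gently push it down until it is fully shut. Do not touch the rack of slides or lift it from the carriage, and leave the jar, slide box, bottle and beaker where they stand.

Things in the scene. Friction and masses are not known exactly. Their poses are not given: they have to be found in the camera images.
- stainer: Fixed bench instrument, teal housing 340 (x) x 480 (y) x 120 mm high, its deck flat at z = 0.120; origin at the centre of its underside, z up, turned up to 0.3 rad. A grey open bay is let into the deck: x -0.055 to 0.055, y -0.098 to 0.090, floor at z = 0.065 (this frame). The carriage runs in the bay along y; the clear lid is hinged at the bay's +y end and stands open there.
- carriage (a joint): Carriage in the bay, m: 0 = fully home against its stop at the hinge end (+y of the stainer), grows as it stands farther out towards -y (starts at 0.052, stop at 0.062). It stays where it is left; 2 to 3 N moves it. It is a shallow aluminium tray 98 (x) x 70 (y) mm with an upright push plate at its -y end.
- carriage_push (a point): Middle of the top edge of the carriage's push plate, on its outer (-y) face; moves with the carriage, axes parallel to the stainer's. The plate is grey plastic, upright, 84 mm wide (x), 5 mm thick and reaches 48 mm down from here; its top lies 3 mm below the deck. Push its outer face towards +y. From that face to the bay's -y end wall 64 mm are free at the start.
- lid (a joint): Clear lid, rad: 0 = shut on the deck, grows as it opens; pi/2 = standing upright, more = leaning away from the bay towards +y (starts 1.40 to 1.80, stop at 1.9). A friction hinge holds it at any angle, so it must be pushed all the way; about 2.5 N near its free edge moves it.
- lid_hinge (a point): Middle of the lid's hinge axis, which runs along the stainer's x at y = 0.103, z = 0.128 in the stainer's frame. The point turns with the lid: in its frame the lid extends 213 mm along -y, is 150 mm wide (x), and its flat outer face lies at z = +0.014. Outer face: the back of the open lid (looking to +y of the stainer), the top of the shut lid.
- lid_edge (a point): Middle of the lid's free edge on its outer face (213 mm from the hinge axis). A grey finger lip 60 mm wide juts 9 mm past it. With the lid upright this is 341 mm above the bench, with the lid shut 142 mm.
- rack: Loose white slide rack 86 (x) x 54 (y) x 32 mm high with nine glass slides, about 0.15 kg, standing in the carriage's tray behind the push plate with 3 mm play; origin at the centre of its underside, which is 42 mm below carriage_push. Its top is 13 mm below the deck. It must ride along untouched.
- jar: Bystander: glass staining jar with a white lid, 54 mm diameter, 92 mm high, standing on the deck; origin at the centre of its underside.
- mailer: Bystander: flat white slide box 34 x 85 x 20 mm lying on the deck; origin at the centre of its underside.
- bottle: Bystander: white bottle with a black cap, 66 mm diameter, 160 mm high, on the bench at one side of the stainer; origin at the centre of its underside.
- beaker: Bystander: glass beaker, 70 mm diameter, 90 mm high, on the bench at the other side; origin at the centre of its underside.

How it is judged:
By the outcome, as a careful person would: the job done as asked, in the order asked, and still so for the second after the job is handed in, with the robot touching nothing.
It also fails if it takes over 54 s, if anything falls off the work surface, if the arm or the gripper's body presses on something with over 40 N, if the wrist force passes 120 N, or if a joint passes its speed limit or range.

### The arm

A 6-joint arm with a two-finger parallel gripper is mounted at the origin on the work surface. World frame = base frame: x ahead of the robot, y to its left, z up, the work surface at z = 0. Lengths are in m, angles in rad, forces in N, time in s.
With the tool pointing down it reaches from about 0.4 to 0.925 m from the base axis. Payload 12.5 kg.
Tool frame: the origin (TCP) lies midway between the tips of the shut fingers; the grasp point (between the pads) lies robot.pinch_z behind it (robot.pinch_z is the distance from the TCP to the grasp point, in m); z points along the fingers, x is the direction in which the jaws open and shut, and the axes are right-handed (so a half turn about z gives the same grasp; the last joint's range is limited). The gripper opens to 95 mm and grips with 3 to 60 N. Pads are 20 mm wide; open, the fingers measure 119 mm over their backs; the gripper's body (75 mm by 180 mm) begins 59 mm behind the grasp point.
Start: joints at [1.16, 0.491, 1.559, -0, 1.092, -0.106], TCP at [0.188, 0.596, 0.215] pointing down, gripper open.
Joint ranges: [-3.1, 3.1], [-0.84, 2.19], [0.05, 2.79], [-1.13, 4.28], [0.06, 2.93], [-2.69, 2.69]. Speed limits (rad/s): [2.22, 2.22, 2.79, 3.14, 3.14, 3.14].

### API

Orientations are given as a unit quaternion [w, x, y, z].
In Python, from bench import robot gives the robot as it stands.
- The arm moves only by the shell command python3 -m inch 'ROWS'. ROWS is JSON, a list of rows, each a list of 5 numbers: the closure, from 0 (fully open) to 1 (shut), then the shift along the tool's x, y, z in cm, then the turn about the tool's z in degrees. In form: [[hand, dx, dy, dz, yaw], ...]. A call has 1 to 8 rows; each row shifts and turns the pose as measured when the row begins, along the tool's axes as they then stand; what a row does not reach is not made up. A row lasts 1/8 s, in which the tool goes at most 62.5 mm and 10.7 degrees, less where a joint would pass 70% of its speed; a pose out of reach is approached as far as the arm can. A call with a gripper value outside its range is refused whole. The fingers move at their own pace and stop on an object; the grip force is fixed at half the most. Time passes only in rows, so rows that do not move let the fingers close. It gives the time, the measured TCP pose, the force and the opening at its end, in the units of the state.
- robot.sense(): the state, without advancing time (a new reading comes with each control period).
- robot.grab_frame(name): name is "scene" or "top"; returns a dict with "frame" (480x640x3 uint8, red, green, blue), "vertical_fov" (degrees; the focal length in pixels is half the picture's height over the tangent of half this angle, whatever the lens; pixels are square), "cx", "cy" (the principal point, pixels), "pose" (4x4, takes a point from camera to world coordinates). Camera axes: x right, y down, z forward; pixel columns grow to the right and rows downward; lengths in m; the calibration is good to about 2 mm. A picture is of the moment at which its call begins. There is no depth.
- robot.job_done(): hands the job in, once; it reports no verdict.
Trained networks look in a picture, given as the dict that the camera call returned (one of the last four; its "shot" number tells which), for a name from the list of things; names that differ only in an ending like _2 or _b are one class to them, and where a whole thing is asked for, a point or a joint stands for the part that bears it (a point fixed in the world has none). Each returns a list of dicts, best first, with "score" (0 to 1); they miss things now and then, are a little off and sometimes report something else, mostly with a low value. They report only what shows in the picture. A call takes as long as a camera call.
- robot.masks_of(picture, thing): "region" (480x640 bool, what is visible of it) and "rect" ([left, top, width, height] in pixels, round what is visible of it).
- robot.pinpoint(picture, thing): "uv" ([column, row] in pixels: a listed point, or the origin of a listed thing).
The state is a dict: "time": time; "joints": joint angles; "qvel": joint speeds; "tau": joint torques, N m; "eef_pos": TCP position; "tcp_rot": TCP orientation; "contact_force": force on the tool from outside, world axes, zero at the start; "moment": the same for the moment, N m; "opening": finger opening in m.
Only numpy, scipy, OpenCV 4.12 (cv2) and the standard library are available. Lean on these libraries where they do the work, as an engineer would, in place of code of your own. Each camera call takes 0.05 s, during which the arm holds its last target. There are 200 camera calls.

## Working session

There is one attempt and no reset: what is moved stays moved. The work goes in short steps, Python scripts to look and compute and a shell command to move; the robot and the scene stay as the last step left them, time stands still between calls to the robot, and variables do not carry over. Pictures are saved under pics/ and viewed, about 8 in all and at most 12, crops included, and the job is handed in when it is done.

```bash
mkdir -p pics; ls
cat > h.py <<'E'
from bench import robot
import numpy as np, cv2
from scipy.spatial.transform import Rotation as R
def ray(p,uv):
    f=240/np.tan(np.radians(p["vertical_fov"])/2); T=np.array(p["pose"])
    d=T[:3,:3]@np.array([(uv[0]-p["cx"])/f,(uv[1]-p["cy"])/f,1]); return T[:3,3],d/np.linalg.norm(d)
def proj(p,X):
    f=240/np.tan(np.radians(p["vertical_fov"])/2); T=np.array(p["pose"])
    c=T[:3,:3].T@(np.array(X)-T[:3,3]); return np.array([p["cx"]+f*c[0]/c[2],p["cy"]+f*c[1]/c[2]])
def atz(p,uv,z):
    o,d=ray(p,uv); return o+d*(z-o[2])/d[2]
def save(p,n): cv2.imwrite("pics/"+n,p["frame"][:,:,::-1])
E
python3 - <<'E'
from h import *
np.set_printoptions(precision=4,suppress=True)
s=robot.sense(); print({k:np.round(v,3) for k,v in s.items()}, robot.pinch_z)
a=[]
for c in("scene","top"):
    p=robot.grab_frame(c); save(p,c+"0.png"); a.append(p["frame"])
    print(c,np.array(p["pose"])[:3,3],p["vertical_fov"])
    for n in "stainer carriage_push lid_hinge lid_edge rack jar mailer bottle beaker".split():
        for r in robot.pinpoint(p,n)[:2]:
            print(n,np.round(r["score"],2),np.round(r["uv"],1))
            z={"stainer":0,"carriage_push":.117,"lid_hinge":.128,"lid_edge":.341,"rack":.075,"jar":.12,"mailer":.12,"bottle":0,"beaker":0}[n]
            print("    ",atz(p,r["uv"],z))
E
```

```text
pics
{'time': np.float64(0.0), 'joints': array([ 1.16 ,  0.492,  1.559, -0.   ,  1.092, -0.106]), 'qvel': array([ 0.001,  0.   , -0.001, -0.001, -0.001, -0.001]), 'tau': array([ -0.001, -61.262, -25.819,   0.069,   0.048,  -0.   ]), 'eef_pos': array([0.187, 0.596, 0.214]), 'tcp_rot': array([ 0.   ,  0.806,  0.592, -0.   ]), 'contact_force': array([-0.147, -0.727, -0.134]), 'moment': array([-0.029,  0.036, -0.028]), 'opening': np.float64(0.095)} 0.0188
scene [1.2475 0.314  1.3197] 43.48077167100614
stainer 0.96 [271.4 261.7]
     [ 0.6273 -0.1177 -0.    ]
stainer 0.24 [269.5 242.9]
     [ 0.58   -0.1475  0.    ]
carriage_push 0.84 [253.5 231.4]
     [ 0.6267 -0.1557  0.117 ]
lid_hinge 0.64 [312.1 239.8]
     [ 0.596  -0.0166  0.128 ]
lid_edge 0.68 [309.7 185.7]
     [ 0.5987 -0.0164  0.341 ]
rack 0.55 [270.2 242.3]
     [ 0.6157 -0.1205  0.075 ]
jar 0.97 [207.8 174.7]
     [ 0.5274 -0.3383  0.12  ]
mailer 0.74 [191.8 267.9]
     [ 0.7739 -0.2362  0.12  ]
bottle 0.93 [401.  243.6]
     [0.4417 0.1594 0.    ]
beaker 0.87 [170.8 212.4]
     [ 0.6051 -0.4295  0.    ]
beaker 0.63 [270.3 242.7]
     [ 0.5786 -0.1459  0.    ]
top [0.4001 0.0168 1.0539] 49.60043310796512
stainer 0.64 [372.8 247.5]
     [ 0.6155 -0.1119  0.    ]
carriage_push 0.79 [398.8 228.1]
     [ 0.6253 -0.1488  0.117 ]
lid_hinge 0.94 [328.5 246.1]
     [ 0.5969 -0.0159  0.128 ]
lid_hinge 0.27 [379.5 237.7]
     [ 0.6068 -0.11    0.128 ]
lid_edge 0.95 [331.2 209.4]
     [ 0.6047 -0.0157  0.341 ]
rack 0.89 [379.7 237.5]
     [ 0.619  -0.1177  0.075 ]
jar 0.83 [501.  273.4]
     [ 0.5286 -0.3257  0.12  ]
mailer 0.59 [436.6 147.5]
     [ 0.7784 -0.2354  0.12  ]
bottle 0.68 [242.2 336.5]
     [0.45   0.1644 0.    ]
beaker 0.8 [523.4 241.7]
     [ 0.6084 -0.425   0.    ]
```

View pics/scene0.png

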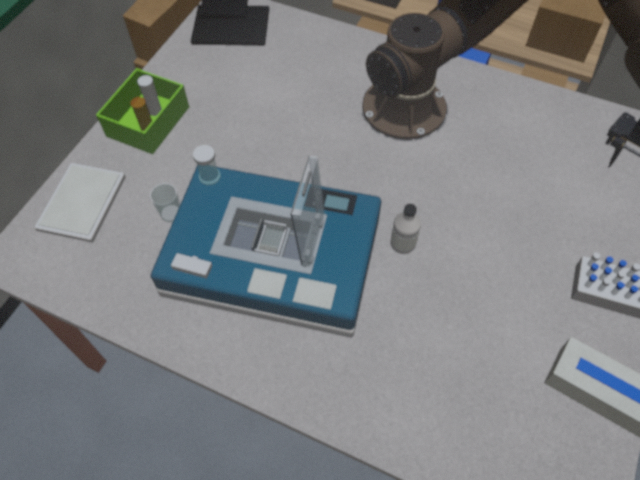

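View pics/top0.png

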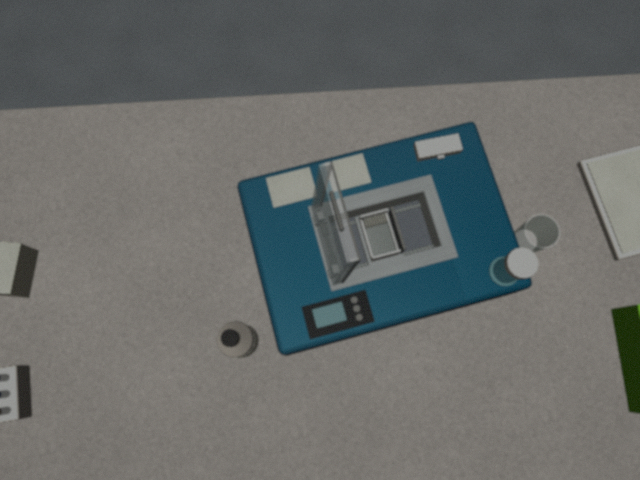

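Top view: the deck corners lie near (240,185), (474,124), (530,287) and (283,353). The lid stands upright at about (335,220), the push plate is at about (397,228), and the jar (515,265) is clear of the bay. I'll fit the stainer's pose and the lid angle next.

```bash
cat >> h.py <<'E'
def S(P,x): # stainer local -> world; P=(x,y,yaw)
    c,s=np.cos(P[2]),np.sin(P[2]); return np.array([P[0]+c*x[0]-s*x[1],P[1]+s*x[0]+c*x[1],x[2]])
def lidpt(th,r,h=.014): # on lid, r from hinge, h outward
    return np.array([0,.103-r*np.cos(th)+h*np.sin(th),.128+r*np.sin(th)+h*np.cos(th)])
def where(P): # tcp in stainer frame, tool x angle rel. to stainer x
    s=robot.sense(); d=s["eef_pos"]-np.array([P[0],P[1],0]); c,q=np.cos(P[2]),np.sin(P[2])
    M=R.from_quat(np.roll(s["tcp_rot"],-1)).as_matrix()
    return np.round([c*d[0]+q*d[1],-q*d[0]+c*d[1],d[2]],4), np.round(np.degrees(np.arctan2(M[1,0],M[0,0])-P[2]),1), np.round(M[:,2],3),np.round(s["joints"],2),np.round(s["contact_force"],1)
E
python3 - <<'E'
from h import *
from scipy.optimize import least_squares
np.set_printoptions(precision=4,suppress=True)
pics={c:robot.grab_frame(c) for c in("scene","top")}
obs=[]
for c,p in pics.items():
    for n in("stainer","carriage_push","lid_hinge","lid_edge","rack"):
        r=robot.pinpoint(p,n)
        if r and r[0]["score"]>.5: obs.append((c,n,np.array(r[0]["uv"])))
for uv,l in(((239,183),(.17,.24)),((475,121),(.17,-.24)),((533,289),(-.17,-.24)),((281,355),(-.17,.24))): obs.append(("top",(l[0],l[1],.12),np.array(uv)))
def loc(n,th):
    return {"stainer":(0,0,0),"carriage_push":(0,-.034,.117),"lid_hinge":(0,.103,.128),"lid_edge":lidpt(th,.213),"rack":(0,.001,.075)}[n] if isinstance(n,str) else n
def f(v): return np.concatenate([proj(pics[c],S(v[:3],loc(n,v[3])))-uv for c,n,uv in obs])
s=least_squares(f,[.62,-.115,.21,1.57],loss="soft_l1",f_scale=2); print(s.x)
for o,r in zip(obs,s.fun.reshape(-1,2)): print(o[0],o[1],r)
print(where(s.x)); 
for l in((0,-.068,.08),(0,.2,.3)): print(l,S(s.x,l))
E
```

```text
[ 0.6197 -0.1182  0.1989  1.5045]
scene stainer [ 2.2915 -2.5351]
scene carriage_push [-0.2047 -0.6598]
scene lid_hinge [-1.2835  1.12  ]
scene lid_edge [-1.9718  0.4447]
scene rack [0.1886 1.3051]
top stainer [-1.3135  2.3087]
top carriage_push [1.9965 0.5076]
top lid_hinge [-2.1306  0.1233]
top lid_edge [-0.8765  0.5438]
top rack [1.5595 1.753 ]
top (0.17, 0.24, 0.12) [-3.4425 -4.0363]
top (0.17, -0.24, 0.12) [ 1.9545 -2.873 ]
top (-0.17, -0.24, 0.12) [ 3.8608 -2.3266]
top (-0.17, 0.24, 0.12) [-1.6937  1.43  ]
(array([-0.2825,  0.7857,  0.2146]), np.float64(61.1), array([ 0.,  0., -1.]), array([ 1.16,  0.49,  1.56, -0.  ,  1.09, -0.11]), array([ 0.6, -0.6, -0.4]))
(0, -0.068, 0.08) [ 0.6332 -0.1849  0.08  ]
(0, 0.2, 0.3) [0.5802 0.0778 0.3   ]
```

```bash
python3 -m inch '[[1,0,0,-5,10],[1,0,0,-5,10],[1,0,0,-5,10],[1,0,0,-5,10],[1,0,0,-5,10],[1,0,0,-2,10]]'
cat > w.py <<'E'
from h import *
P=(0.6197,-0.1182,0.1989)
print(*where(P))
E
python3 w.py
```

```text
time: 2.35
eef_pos: [0.1873, 0.5955, 0.4916]
tcp_rot: [0.002, 0.996, 0.093, -0.001]
contact_force: [-0.4, 0.1, -1.0]
opening: 0.0405
[-0.2828  0.7851  0.4916] -0.7 [-0.001 -0.003 -1.   ] [ 1.16  0.36  1.06 -0.    1.72  0.97] [-0.4  0.1 -1. ]
```

```bash
python3 -m inch '[[1,1.9,5.7,0,0],[1,1.9,5.7,0,0],[1,1.9,5.7,0,0],[1,1.9,5.7,0,0],[1,1.9,5.7,0,0],[1,1.9,5.7,0,0],[1,1.9,5.7,0,0],[1,1.9,5.7,0,0]]'; python3 w.py
```

```text
time: 3.35
eef_pos: [0.424, 0.1651, 0.4934]
tcp_rot: [0.001, 0.996, 0.094, 0.001]
contact_force: [0.4, 1.1, 0.4]
opening: 0.0007
[-0.1359  0.3164  0.4934] -0.6 [ 0.002 -0.001 -1.   ] [ 0.23  0.06  1.44 -0.    1.63  0.04] [0.4 1.1 0.4]
```

```bash
python3 -m inch '[[1,1.9,5.7,0,0],[1,1.9,5.7,0,0],[1,1.9,5.7,0,0],[1,1.9,5.7,0,0],[1,1.9,5.7,0,0],[1,1.9,5.7,0,0],[1,1.9,5.7,0,0]]'; python3 w.py
```

```text
time: 4.22
eef_pos: [0.6331, -0.2158, 0.4959]
tcp_rot: [0.001, 0.996, 0.094, 0.003]
contact_force: [0.1, 0.4, -0.0]
opening: 0.0001
[-0.0061 -0.0983  0.4959] -0.6 [ 0.006 -0.001 -1.   ] [-0.43  0.45  0.92  0.    1.77 -0.62] [ 0.1  0.4 -0. ]
```

```bash
python3 -m inch '[[1,0.6,-3,-0,0],[1,0,0,6,0],[1,0,0,6,0],[1,0,0,6,0],[1,0,0,6,0],[1,0,0,5.5,0],[1,0,0,0,0]]'; python3 w.py
python3 - <<'E'
from h import *
from w import P
a=[]
for c in("scene","top"):
    p=robot.grab_frame(c); g=p["frame"].copy()
    l=where(P)[0]
    for q in((l[0],l[1],l[2]),(0,-.034,.117),(0,-.098,.12)):
        u=proj(p,S(P,q)); cv2.circle(g,tuple(int(round(t)) for t in u),1,(255,0,0),-1)
    print(c,[(r["uv"],r["score"]) for r in robot.pinpoint(p,"carriage_push")[:1]], proj(p,S(P,(0,-.034,.117))))
    u=proj(p,S(P,(0,-.034,.117))).astype(int); k=g[u[1]-65:u[1]+65,u[0]-65:u[0]+65]; a.append(cv2.resize(k,(400,400),interpolation=cv2.INTER_CUBIC))
cv2.imwrite("pics/a.png",np.hstack(a)[:,:,::-1])
E
```

```text
time: 5.1
eef_pos: [0.6358, -0.1896, 0.1909]
tcp_rot: [0.0, 0.996, 0.091, 0.001]
contact_force: [0.1, -0.0, 1.4]
opening: 0.0005
[ 0.0017 -0.0732  0.1909] -1.0 [ 0.003 -0.    -1.   ] [-0.39  0.57  1.49  0.    1.09 -0.57] [ 0.1 -0.   1.4]
[ 0.0017 -0.0732  0.1909] -1.0 [ 0.003 -0.    -1.   ] [-0.39  0.57  1.49  0.    1.09 -0.57] [ 0.1 -0.   1.4]
scene [([255.8, 229.9], 0.57)] [255.11157383 231.93310773]
top [([399.1, 229.4], 0.77)] [400.18441196 227.42601652]
```

View pics/a.png

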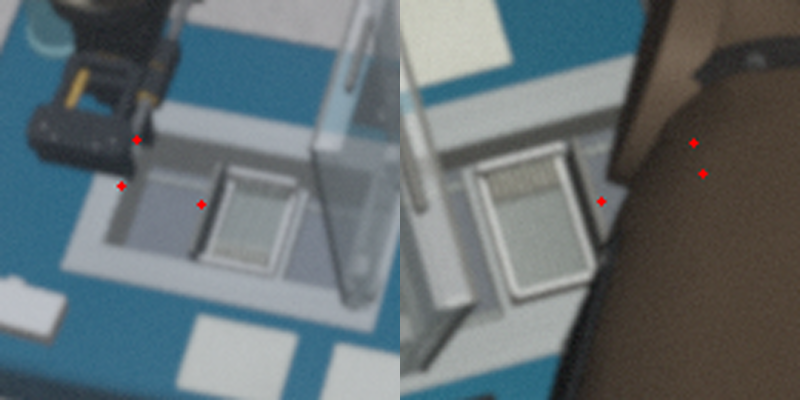

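The red dots for the plate and end wall match the picture. The gripper's shape around the tip is unclear, so I'll look at a larger crop.

Run:
```python
from h import *
from w import P
p=robot.grab_frame("scene"); g=p["frame"].copy()
l=where(P)[0]; u=proj(p,S(P,l)); print(u)
x,y=180,70; k=cv2.resize(g[y:y+190,x:x+190],(760,600)[:1]*2,interpolation=cv2.INTER_CUBIC); k=k[:600]
cv2.circle(k,tuple(int(t) for t in (u-[x,y])*4),3,(255,0,0),-1)
cv2.imwrite("pics/b.png",cv2.convertScaleAbs(k,alpha=1.7)[:,:,::-1])
```

```text
[ 0.004  -0.0746  0.1973] -1.0 [ 0.013 -0.004 -1.   ] [-0.39  0.56  1.48  0.    1.09 -0.57] [-0.4  0.8  0.6]
[233.9015261  210.93080841]
```

View pics/b.png

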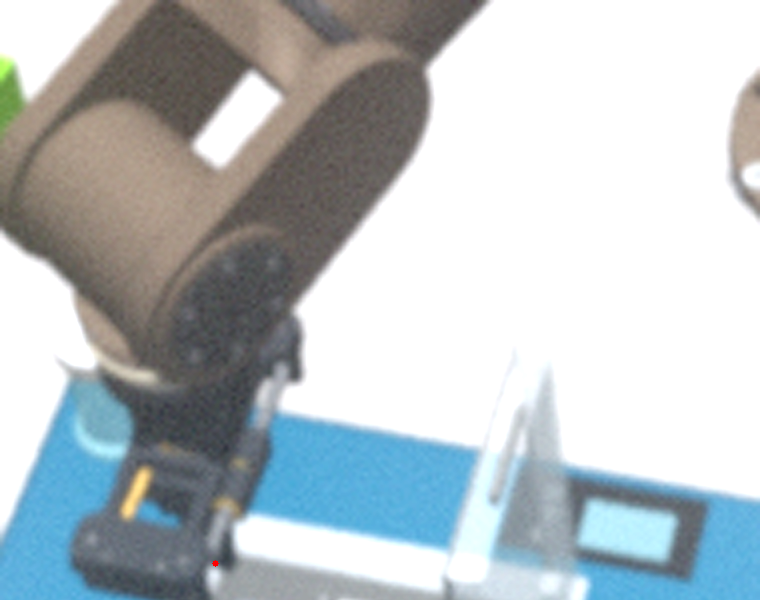

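```bash
python3 -m inch '[[1,-0.2,-0.7,0,0],[1,0,0,0,0]]'; for i in 1 2 3; do python3 w.py; done; python3 -m inch '[[1,0,0,2.5,0],[1,0,0,2.5,0],[1,0,0,0,0]]'; python3 w.py
```

```text
time: 5.6
eef_pos: [0.6354, -0.1837, 0.2]
tcp_rot: [0.004, 0.996, 0.091, 0.008]
contact_force: [-0.8, 0.0, -0.4]
opening: 0.0004
[ 0.0025 -0.0673  0.2   ] -1.0 [ 0.017 -0.006 -1.   ] [-0.38  0.55  1.49  0.    1.08 -0.56] [-0.8  0.  -0.4]
[ 0.0025 -0.0673  0.2   ] -1.0 [ 0.017 -0.006 -1.   ] [-0.38  0.55  1.49  0.    1.08 -0.56] [-0.8  0.  -0.4]
[ 0.0025 -0.0673  0.2   ] -1.0 [ 0.017 -0.006 -1.   ] [-0.38  0.55  1.49  0.    1.08 -0.56] [-0.8  0.  -0.4]
time: 5.98
eef_pos: [0.6371, -0.1839, 0.1514]
tcp_rot: [0.005, 0.996, 0.091, 0.01]
contact_force: [0.7, -0.5, 0.3]
opening: 0.0001
[ 0.004  -0.0678  0.1514] -0.9 [ 0.021 -0.007 -1.   ] [-0.38  0.6   1.54  0.    0.98 -0.56] [ 0.7 -0.5  0.3]
```

```bash
python3 -m inch '[[1,-0.3,-0.1,2.2,0],[1,0,0,2.2,0],[1,0,0,1.9,0],[1,0,0,0,0]]'; python3 w.py
```

```text
time: 6.48
eef_pos: [0.6374, -0.1846, 0.0917]
tcp_rot: [0.006, 0.996, 0.091, 0.013]
contact_force: [0.0, -0.4, 0.4]
opening: 0.0003
[ 0.0042 -0.0686  0.0917] -0.9 [ 0.027 -0.01  -1.   ] [-0.38  0.67  1.59  0.    0.85 -0.57] [ 0.  -0.4  0.4]
```

```bash
python3 -m inch '[[1,-0.3,-0.9,0.2,0],[1,0,-0.9,0,0],[1,0,-0.9,0,0]]'; python3 w.py;  python3 -m inch '[[1,0,-0.9,0,0],[1,0,-0.9,0,0],[1,0,-0.9,0,0]]'; python3 w.py
```

```text
time: 6.85
eef_pos: [0.63, -0.1577, 0.0913]
tcp_rot: [0.007, 0.996, 0.091, 0.014]
contact_force: [-0.2, -2.0, -2.9]
opening: -0.0001
[ 0.0023 -0.0408  0.0913] -0.9 [ 0.029 -0.011 -1.   ] [-0.35  0.65  1.63 -0.    0.83 -0.53] [-0.2 -2.  -2.9]
time: 7.22
eef_pos: [0.6244, -0.1294, 0.0913]
tcp_rot: [0.007, 0.996, 0.091, 0.014]
contact_force: [-1.5, -2.2, 0.3]
opening: 0.0005
[ 0.0024 -0.0119  0.0913] -0.9 [ 0.029 -0.012 -1.   ] [-0.31  0.64  1.67 -0.    0.81 -0.49] [-1.5 -2.2  0.3]
```

```bash
python3 -m inch '[[1,0,-0.6,0,0],[1,0,-0.5,0,0],[1,0,-0.4,0,0]]'; python3 w.py;  python3 -m inch '[[1,0,-0.3,0,0]]'; python3 -m inch '[[1,0,-0.3,0,0]]'; python3 w.py
```

```text
time: 7.6
eef_pos: [0.6215, -0.1134, 0.0913]
tcp_rot: [0.007, 0.996, 0.092, 0.014]
contact_force: [-1.7, -2.8, 0.9]
opening: -0.0
[0.0028 0.0044 0.0913] -0.9 [ 0.029 -0.012 -1.   ] [-0.28  0.63  1.68 -0.    0.8  -0.46] [-1.7 -2.8  0.9]
time: 7.72
eef_pos: [0.621, -0.1103, 0.0912]
tcp_rot: [0.007, 0.996, 0.091, 0.014]
contact_force: [-0.6, -3.0, -0.6]
opening: 0.0004
time: 7.85
eef_pos: [0.6211, -0.1098, 0.0914]
tcp_rot: [0.009, 0.996, 0.092, 0.015]
contact_force: [-0.4, -30.4, -4.9]
opening: 0.0005
[0.003  0.008  0.0914] -0.8 [ 0.031 -0.016 -0.999] [-0.28  0.63  1.69 -0.01  0.8  -0.45] [ -0.4 -30.4  -4.9]
```

```bash
python3 -m inch '[[1,0,0.7,0,0],[1,0,2,0,0],[1,0,1.5,-2,0],[1,0,0,-4,0],[1,0,0,-5,0],[1,0,0,-6,0],[1,0,0,-6,0],[1,0,0,-6,0]]'; python3 w.py; python3 -m inch '[[1,0,0.5,-5,0],[1,0,0,-2,0]]'
python3 - <<'E'
from h import *
from w import P
for c in("scene","top"):
    p=robot.grab_frame(c); save(p,c+"1.png")
    for n,q in(("carriage_push",(0,.018,.117)),("lid_edge",lidpt(1.5045,.213)),("rack",(0,.053,.075))):
        print(c,n,[(np.round(r["uv"],1),round(r["score"],2)) for r in robot.pinpoint(p,n)[:1]],proj(p,S(P,q)).round(1))
    if c=="scene": cv2.imwrite("pics/c.png",cv2.resize(p["frame"][150:300,180:380],(800,600),interpolation=cv2.INTER_CUBIC)[:,:,::-1])
E
```

```text
time: 8.85
eef_pos: [0.6202, -0.153, 0.3861]
tcp_rot: [0.006, 0.996, 0.091, 0.012]
contact_force: [1.0, -0.4, -0.2]
opening: 0.0004
[-0.0064 -0.0342  0.3861] -1.0 [ 0.024 -0.01  -1.   ] [-0.34  0.39  1.28 -0.    1.45 -0.53] [ 1.  -0.4 -0.2]
time: 9.1
eef_pos: [0.6192, -0.1584, 0.4627]
tcp_rot: [0.007, 0.996, 0.091, 0.015]
contact_force: [0.5, -0.2, -0.5]
opening: 0.0005
[-0.0084 -0.0393  0.4627] -1.0 [ 0.031 -0.011 -0.999] [-0.35  0.37  1.11  0.    1.62 -0.54] [ 0.5 -0.2 -0.5]
scene carriage_push [(array([277.2, 239.2]), 0.71)] [276.3 236.2]
scene lid_edge [(array([313.3, 187.3]), 0.71)] [309.1 185.6]
scene rack [(array([292.5, 248.8]), 0.64)] [291.5 248.2]
top carriage_push [(array([373.7, 234.7]), 0.89)] [373.3 234.4]
top lid_edge [(array([329.8, 211.4]), 0.71)] [332.6 212.9]
top rack [(array([351.9, 241.6]), 0.63)] [353.6 244. ]
```

View pics/c.png

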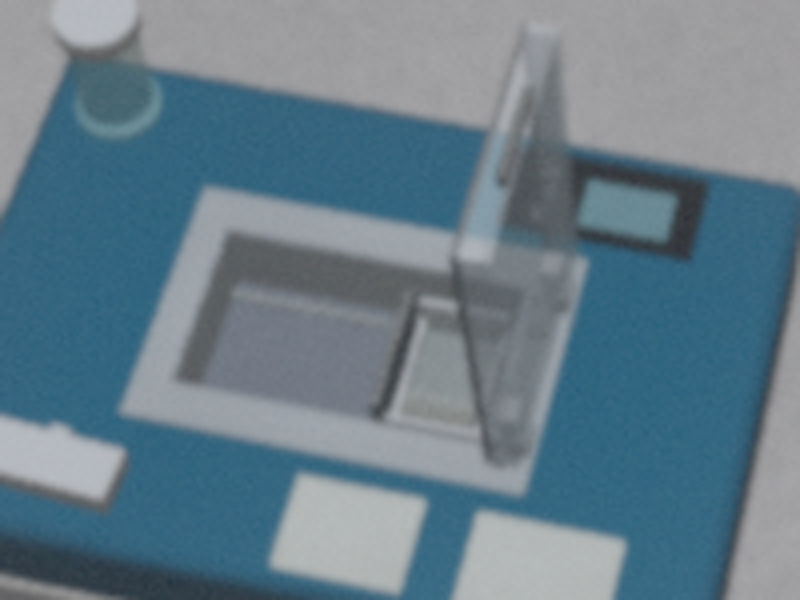

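The pinpointed plate and rack positions match home (373.7 against 373.3 in the top view), and the rack is in its tray. Next I'll take the fingers over to the back of the lid.

```bash
python3 -m inch '[[1,0.8,-4,0,0],[1,0,-5,0,0],[1,0,-5,0,0],[1,0,-5,0,0],[1,0,0,0,0]]'; python3 w.py; python3 -c "
from h import *
r=.18;q=None
for th in np.arange(1.5,-.01,-.1):
    p=lidpt(th,r)+[0,.010,0]
    print(round(th,1),p.round(4)[1:], None if q is None else (-(p-q)*100).round(2)[1:]); q=p
"
```

```text
time: 10.12
eef_pos: [0.592, 0.0355, 0.4504]
tcp_rot: [0.005, 0.996, 0.09, 0.008]
contact_force: [0.2, -0.1, 0.3]
opening: 0.0002
[0.0032 0.1562 0.4504] -1.1 [ 0.017 -0.008 -1.   ] [-0.05  0.3   1.25 -0.01  1.57 -0.23] [ 0.2 -0.1  0.3]
1.5 [0.1142 0.3085] None
1.4 [0.0962 0.3078] [1.8  0.08]
1.3 [0.0783 0.3052] [1.79 0.26]
1.2 [0.0608 0.3008] [1.75 0.43]
1.1 [0.0438 0.2948] [1.7  0.61]
1.0 [0.0275 0.287 ] [1.63 0.77]
0.9 [0.0121 0.2777] [1.54 0.93]
0.8 [-0.0024  0.2669] [1.44 1.08]
0.7 [-0.0157  0.2547] [1.33 1.22]
0.6 [-0.0277  0.2412] [1.2  1.35]
0.5 [-0.0383  0.2266] [1.06 1.46]
0.4 [-0.0473  0.211 ] [0.91 1.56]
0.3 [-0.0548  0.1946] [0.75 1.64]
0.2 [-0.0606  0.1775] [0.58 1.71]
0.1 [-0.0647  0.1599] [0.41 1.76]
-0.0 [-0.067  0.142] [0.23 1.79]
```

Go down behind the lid, then push towards -y.

```bash
python3 -m inch '[[1,-0.3,0,5,0],[1,0,0,5,0],[1,0,0,3.8,0],[1,0,0,0,0]]'; python3 w.py; python3 -m inch '[[1,0,1.3,0,0],[1,0,1.3,0,0],[1,0,1,0,0]]'; python3 w.py
```

```text
time: 10.62
eef_pos: [0.5916, 0.0319, 0.3072]
tcp_rot: [0.005, 0.996, 0.09, 0.008]
contact_force: [0.3, 0.6, 0.8]
opening: 0.0006
[0.0021 0.1527 0.3072] -1.0 [ 0.016 -0.008 -1.   ] [-0.05  0.36  1.52 -0.01  1.24 -0.23] [0.3 0.6 0.8]
time: 11.0
eef_pos: [0.5998, -0.0065, 0.3114]
tcp_rot: [0.005, 0.996, 0.09, 0.01]
contact_force: [-0.5, 1.1, -1.0]
opening: 0.0003
[0.0025 0.1135 0.3114] -1.0 [ 0.021 -0.009 -1.   ] [-0.12  0.37  1.5  -0.01  1.25 -0.3 ] [-0.5  1.1 -1. ]
```

```bash
python3 -m inch '[[1,0,1.8,0.3,0],[1,0,1.8,0.4,0],[1,0,1.75,0.5,0],[1,0,1.7,0.6,0]]'; python3 w.py; python3 -m inch '[[1,0,1.6,0.9,0],[1,0,1.5,1.0,0],[1,0,1.4,1.2,0]]'; python3 w.py
```

```text
time: 11.5
eef_pos: [0.614, -0.0811, 0.2947]
tcp_rot: [0.005, 0.996, 0.09, 0.011]
contact_force: [-1.1, 1.5, -0.5]
opening: 0.0005
[0.0018 0.0375 0.2947] -1.1 [ 0.023 -0.009 -1.   ] [-0.24  0.41  1.48 -0.    1.23 -0.42] [-1.1  1.5 -0.5]
time: 11.88
eef_pos: [0.6234, -0.1293, 0.262]
tcp_rot: [0.005, 0.996, 0.09, 0.011]
contact_force: [0.0, 0.4, -1.2]
opening: 0.0005
[ 0.0014 -0.0116  0.262 ] -1.1 [ 0.023 -0.009 -1.   ] [-0.31  0.46  1.48 -0.    1.17 -0.49] [ 0.   0.4 -1.2]
```

Run:
```python
from h import *
p=robot.grab_frame("scene"); cv2.imwrite("pics/d.png",cv2.resize(p["frame"][120:300,170:410],(800,600),interpolation=cv2.INTER_CUBIC)[:,:,::-1])
for c in("scene","top"):
    p=robot.grab_frame(c); print(c,[(np.round(r["uv"],1),round(r["score"],2)) for r in robot.pinpoint(p,"lid_edge")[:2]])
    from w import P
    print([ (t,proj(p,S(P,lidpt(t,.213))).round(0)) for t in(1.5,1.2,.9,.7)])
```

```text
scene [(array([242.2, 189.8]), 0.57)]
[ 0.0011 -0.0112  0.2618] -1.1 [ 0.022 -0.008 -1.   ] [-0.31  0.46  1.49 -0.    1.18 -0.49] [0.1 0.1 0.2]
[(1.5, array([309., 186.])), (1.2, array([279., 183.])), (0.9, array([253., 186.])), (0.7, array([240., 191.]))]
top []
[(1.5, array([333., 213.])), (1.2, array([375., 204.])), (0.9, array([410., 200.])), (0.7, array([426., 200.]))]
```

View pics/d.png

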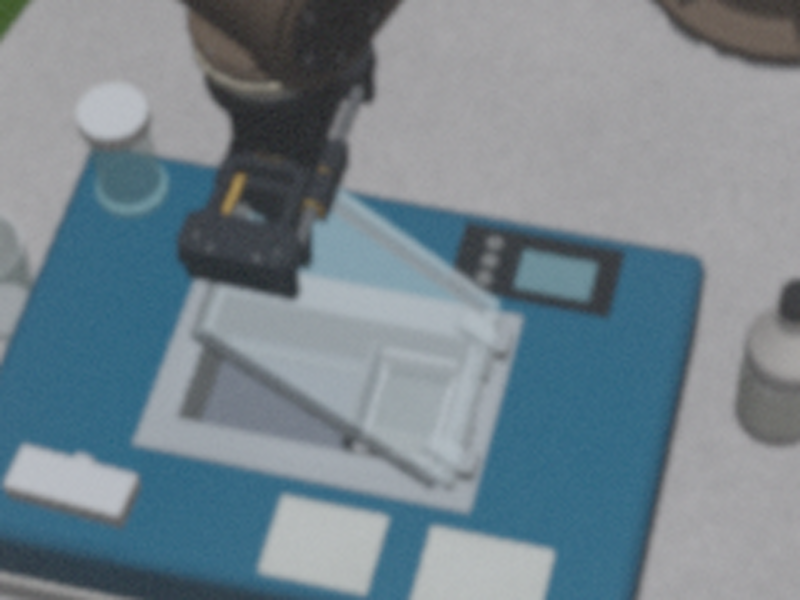

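The lid has followed and now stands at about 0.73 rad. Continuing.

```bash
python3 -m inch '[[1,0,1.2,1.4,0],[1,0,1.2,1.4,0],[1,0,1,1.6,0],[1,0,0.8,1.6,0]]'; python3 w.py; python3 -m inch '[[1,0,0.7,1.6,0],[1,0,0.5,1.5,0]]'; python3 w.py
```

```text
time: 12.62
eef_pos: [0.6331, -0.1716, 0.2011]
tcp_rot: [0.006, 0.996, 0.091, 0.012]
contact_force: [-0.5, 1.6, 1.0]
opening: 0.0004
[ 0.0026 -0.055   0.2011] -1.0 [ 0.026 -0.009 -1.   ] [-0.37  0.54  1.51  0.    1.06 -0.55] [-0.5  1.6  1. ]
time: 12.88
eef_pos: [0.636, -0.1848, 0.1672]
tcp_rot: [0.006, 0.996, 0.09, 0.012]
contact_force: [-0.4, 0.7, -0.4]
opening: 0.0002
[ 0.0028 -0.0685  0.1672] -1.0 [ 0.024 -0.009 -1.   ] [-0.38  0.58  1.53  0.    1.   -0.56] [-0.4  0.7 -0.4]
```

```bash
python3 -m inch '[[1,0,0,1.0,0],[1,0,0,0.8,0]]'; python3 -m inch '[[1,0,0,0.4,0]]'; python3 -m inch '[[1,0,0,0.3,0]]';python3 -m inch '[[1,0,0,0.3,0]]'; python3 w.py
```

```text
time: 13.12
eef_pos: [0.6364, -0.1854, 0.1473]
tcp_rot: [0.006, 0.996, 0.09, 0.011]
contact_force: [-0.0, -0.5, 0.6]
opening: 0.0004
time: 13.25
eef_pos: [0.6364, -0.1852, 0.1429]
tcp_rot: [0.006, 0.996, 0.09, 0.011]
contact_force: [0.6, 1.0, 0.8]
opening: 0.0007
time: 13.38
eef_pos: [0.6367, -0.1853, 0.1419]
tcp_rot: [0.006, 0.996, 0.091, 0.012]
contact_force: [-10.9, 2.9, 33.5]
opening: 0.0005
time: 13.5
eef_pos: [0.6367, -0.1853, 0.1419]
tcp_rot: [0.007, 0.996, 0.091, 0.013]
contact_force: [-11.8, 2.4, 28.6]
opening: 0.0002
[ 0.0034 -0.0691  0.1419] -1.0 [ 0.026 -0.011 -1.   ] [-0.38  0.61  1.55 -0.    0.95 -0.56] [-11.8   2.4  28.6]
```

Stopped hard at z = 0.142, the shut height. Retreat and check.

```bash
python3 -m inch '[[1,0,0,-1,0],[1,0,0,-4,0],[1,0,0,-5,0],[1,0,0,-5,0],[1,0,0,-5,0],[1,0,-5,-3,0],[1,0,-5,-3,0],[1,0,-5,0,0]]'; python3 -m inch '[[1,0,-5.5,0,0],[1,0,-5.5,0,0],[1,0,-5.5,0,0],[1,0,-5.5,0,0],[1,0,0,0,0]]';python3 - <<'E'
from h import *
from w import P
for c in("scene","top"):
    p=robot.grab_frame(c)
    if c=="scene": cv2.imwrite("pics/e.png",cv2.resize(p["frame"][150:330,140:380],(800,600),interpolation=cv2.INTER_CUBIC)[:,:,::-1])
    for n,q in(("carriage_push",(0,.018,.117)),("lid_edge",lidpt(0,.213)),("rack",(0,.053,.075))):
        print(c,n,[(np.round(r["uv"],1),round(r["score"],2)) for r in robot.pinpoint(p,n)[:1]],proj(p,S(P,q)).round(1))
    for n,z in(("jar",.12),("mailer",.12),("bottle",0),("beaker",0)): print(n,[atz(p,r["uv"],z).round(3)[:2] for r in robot.pinpoint(p,n)[:1]])
E
```

```text
time: 14.5
eef_pos: [0.6017, -0.0323, 0.4119]
tcp_rot: [0.007, 0.996, 0.089, 0.016]
contact_force: [0.6, 0.3, -0.8]
opening: 0.0006
time: 15.12
eef_pos: [0.5589, 0.1947, 0.4114]
tcp_rot: [0.007, 0.996, 0.091, 0.019]
contact_force: [0.7, -0.2, 0.5]
opening: 0.0004
[0.0022 0.3187 0.4114] -0.9 [ 0.038 -0.01  -0.999] [ 0.23  0.3   1.35 -0.02  1.46  0.05] [ 0.7 -0.2  0.5]
scene carriage_push [(array([192.4, 269.9]), 0.49)] [276.3 236.2]
scene lid_edge [(array([225.7, 220.8]), 0.77)] [223. 220.]
scene rack [] [291.5 248.2]
jar [array([ 0.536, -0.337])]
mailer [array([ 0.78 , -0.226])]
bottle [array([0.444, 0.153])]
beaker [array([ 0.6  , -0.429])]
top carriage_push [] [373.3 234.4]
top lid_edge [(array([441.8, 213.8]), 0.94)] [442.4 213.6]
top rack [] [353.6 244. ]
jar [array([ 0.527, -0.324])]
mailer [array([ 0.775, -0.237])]
bottle [array([0.445, 0.164])]
beaker [array([ 0.606, -0.425])]
```

View pics/e.png

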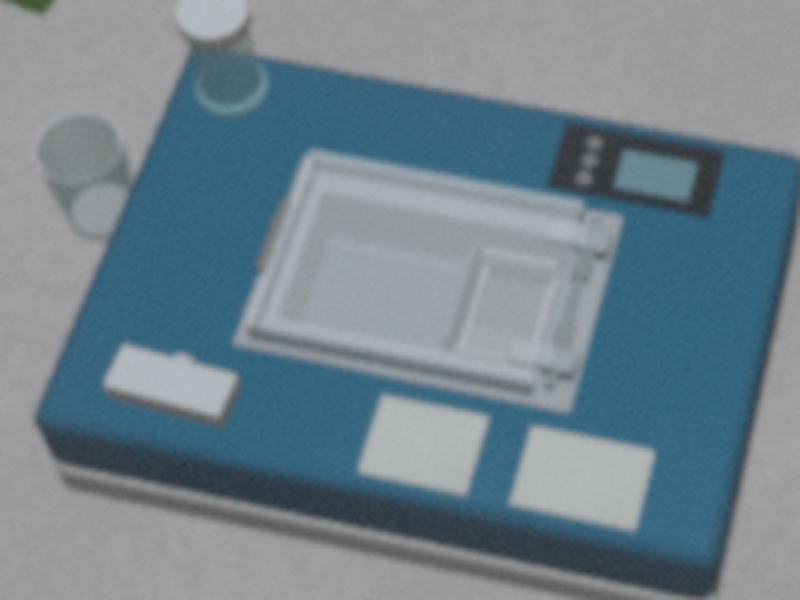

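The lid lies flat with its edge at (441.8, 213.8) in the top view, against (442.4, 213.6) predicted. The rack shows through it at home, and the other items have not moved. Handing in.

```bash
python3 -c "
from bench import robot
print(robot.job_done())"
```

```text
the job is handed in; nothing more can be done
None
```

The carriage is fully home, the lid is shut, and I handed the job in at about 15 s on the robot's clock.

- **Carriage:** I pushed the plate with the shut fingertips. It met its stop where I had worked out home to be, with about 30 N at the end. Afterwards its pinpointed position was within 0.5 px of home in the top view and 3 px in the scene view. The rack was still in its tray, and I planned no contact with it.
- **Lid:** I swung it over from behind and pressed it down until it stopped at z = 0.142, the shut height. That last push peaked at about 33 N, which is firmer than "gently" suggests. After I backed off, its free edge was within 1 px (top) and 3 px (scene) of the shut position.
- **Bystanders:** the jar, slide box, bottle and beaker read the same as at the start in the top view, to within about 5 mm. In the scene view the slide box and jar readings shifted by up to 12 mm. I put that down to scatter in the network, since the arm never went near them.
- **Checks that failed or disagreed:** with the lid shut, the networks could no longer find the rack. They gave one false, low-scoring hit for the push plate, on the slide box. So I judged the final carriage position by eye through the lid, where it looked home.

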